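# Pack out the glass divider's clamp and hold it shut

## Robot

A 6-joint arm with a two-finger parallel gripper is mounted at the origin on the work surface. World frame = base frame: x ahead of the robot, y to its left, z up, the work surface at z = 0. Lengths are in m, angles in rad, forces in N, time in s.
With the tool pointing down it reaches from about 0.35 to 0.975 m from the base axis. Payload 4.9 kg.
Tool frame: the origin (TCP) lies at the very end of the fingers, on their centre line; the grasp point (between the pads) lies behind it (robot.pinch_z is the z of the grasp point in the tool frame, in m); z points along the fingers, y is the line along which they close (so a half turn about z gives the same grasp; the last joint's range is limited). The gripper opens to 85 mm and grips with 20 to 120 N. Pads are 22 mm wide; open, the fingers measure 114 mm over their backs; the gripper's body (76 mm by 85 mm) begins 54 mm behind the grasp point. The pads swing forward as they close: fully open they stand 13 mm farther back than shut.
Start: joints at [-1.449, 0.053, 1.613, -0, 1.476, -0.119], TCP at [0.149, -0.607, 0.231] pointing down, gripper open.
Joint ranges: [-3.01, 3.01], [-1.01, 2.22], [0.06, 2.58], [-1.02, 4.17], [0.09, 2.62], [-3.14, 3.14]. Speed limits (rad/s): [2.57, 2.57, 3.14, 3.14, 3.14, 3.14].

## Interface

Orientations are given as a unit quaternion [w, x, y, z].
In Python, from bench import robot gives the robot as it stands.
- The arm moves only by the tool jog_arm, never from a script. Its argument "targets" is a list that holds one entry, the list of rows, each a list of 7 numbers: the finger opening in cm, from 0 to 8.54, then the shift along the tool's x, y, z in cm, then the turn, a rotation vector about the tool's x, y, z in degrees. A call has 1 to 8 rows; each row is the pose to reach, as a shift and turn from the pose commanded when the call began, along the tool's axes at that moment; what a row does not reach only later rows make up. A row lasts 1/12 s, in which the tool goes at most 41.7 mm and 7.16 degrees, less where a joint would pass 70% of its speed; a pose out of reach is approached as far as the arm can. A call with a gripper value outside its range is refused whole. The fingers move at their own pace and stop on an object; the grip force is fixed at half the most. Time passes only in rows, so rows that repeat a pose let the fingers close. It gives the time, the measured TCP pose, the force and the opening at its end, in the units of the state.
- robot.observe(): the state, without advancing time (a new reading comes with each control period).
- robot.camera(name): name is "scene" or "top" or "wrist"; returns (picture, depth): 384x512x3 uint8, blue, green, red; 384x512 float32, m along the optical axis (not along the pixel's ray), 0 where there is no reading.
- robot.calibration(name): a dict with "K" (3x3 intrinsics, pixels), "R" (3x3) and "t" (3): a world point X has camera coordinates R X + t. Camera axes: x right, y down, z forward; pixel columns grow to the right and rows downward; lengths in m; the calibration is good to about 2 mm. A picture is of the moment at which its call begins: read the wrist's pose just before it. calibration takes no time and is no camera call; for the wrist camera it gives the pose at the moment of the call.
- robot.job_done(): hands the job in, once; it reports no verdict.
Trained networks look in the newest picture that a camera, given by its name, has taken for a name from the list of things; names that differ only in an ending like _2 or _b are one class to them, and where a whole thing is asked for, a point or a joint stands for the part that bears it (a point fixed in the world has none). Each returns a list of dicts, best first, with "p" (0 to 1); they miss things now and then, are a little off and sometimes report something else, mostly with a low value. They report only what shows in the picture. A call takes as long as a camera call. They do not tell look-alikes from the thing itself.
- robot.trace(camera, label): "region" (384x512 bool, what is visible of it) and "box" ([left, top, right, bottom] in pixels, round what is visible of it).
The state is a dict: "t": time; "joint_positions": joint angles; "joint_vel": joint speeds; "effort": joint torques, N m; "eef_pos": TCP position; "eef_rot": TCP orientation; "ft_force": force on the tool from outside, world axes, zero at the start; "torque": the same for the moment, N m; "width": finger opening in m.
Only numpy, scipy, OpenCV 4.12 (cv2) and the standard library are available. Lean on these libraries where they do the work, as an engineer would, in place of code of your own. Each camera call takes 0.05 s, during which the arm holds its last target. There are 200 camera calls.

## Task

The low glass divider of the doughnut counter stands in a clamp that is still open, with one wooden packer already against the glass: stand further packers from the counter beside it, one after another, upright and square, until the sliding jaw can close on the stack. Then push the jaw by its handle post towards the glass until you feel it press the packers against the glass, with about 10 N and never more than 60 N, and finish while still holding it pressed, for the jaw springs back when let go. Do not touch the packers at the end, leave spare packers outside the clamp, and leave the cup, the shaker, the screwdriver and the doughnut on the napkin where they are.

Things in the scene. Friction and masses are not known exactly. Their poses are not given: they have to be found in the camera images.
- shoe: aluminium clamp shoe, fixed to the counter, a 250 x 100 x 10 mm base plate; origin on the counter below the place of the jaw's face when the jaw is fully back; x points along the gap from the jaw towards the glass, z up. The plate's top is 10 mm above the counter; two rails 6 mm high run along it 72 mm apart, with the packers' place between them, centred on y = 0
- pane: low upright glass divider 150 mm wide, 10 mm thick, its top edge 75 mm above the counter, in an aluminium foot fixed on the shoe; origin at the lower edge of the face that looks at the jaw, 10 mm above the counter; x points away from the jaw. The glass stands a different distance from the jaw each time (gap with the jaw fully back 55 to 93 mm), so one or two packers are needed beside the one already there: the jaw can take up at most 40 mm of free gap
- jaw_face (a point): middle of the sliding steel jaw's face that looks at the glass, 34 mm above the counter; the face is 66 mm wide and its top edge 56 mm above the counter; axes as the shoe
- jaw_post (a point): grip point of the jaw's upright handle post, 18 mm along the slide x 22 mm across, top 92 mm above the counter; this point is on its axis 75 mm above the counter and 78 mm behind the jaw's face. Pinch it across (along the shoe's y) or push it from behind
- jaw (a joint): travel of the jaw towards the glass, m: 0 fully back, 0.040 its own end stop (there it presses nothing: another packer is needed). A spring pushes it back with 2 N at 0 rising to 4.4 N at 0.040, so it opens again when let go
- packer1_mid (a point): beech packer, an upright block 20 (its x) x 40 (its y) x 110 mm (its z), 0.05 to 0.09 kg; this point is its centre, 55 mm above its foot. All four packers are alike; this one stands on end on the counter, its yaw within 0.6 rad of the robot's x
- packer2_mid (a point): beech packer, an upright block 20 (its x) x 40 (its y) x 110 mm (its z), 0.05 to 0.09 kg; this point is its centre, 55 mm above its foot. All four packers are alike; this one stands on end on the counter, its yaw within 0.6 rad of the robot's x
- packer3_mid (a point): beech packer, an upright block 20 (its x) x 40 (its y) x 110 mm (its z), 0.05 to 0.09 kg; this point is its centre, 55 mm above its foot. All four packers are alike; this one stands on end on the counter, its yaw within 0.6 rad of the robot's x
- packer4_mid (a point): beech packer, an upright block 20 (its x) x 40 (its y) x 110 mm (its z), 0.05 to 0.09 kg; this point is its centre, 55 mm above its foot. All four packers are alike; this one already stands on the shoe's plate in the gap, square, 1 to 3 mm from the glass
- cup_mid (a point): bystander: white cup, 60 mm across, 52 mm high, among the packers; point half-way up
- shaker_mid (a point): bystander: glass shaker jar, 52 mm across, 90 mm high; point half-way up
- driver_grip (a point): bystander: screwdriver lying on the counter; point on its handle
- doughnut_mid (a point): bystander: doughnut, 84 mm across, 33 mm high, on a paper napkin beyond the packers; point at its centre
There are look-alikes about, which are no part of the job. Leave any blue or green look-alike of the part that bears packer4_mid alone.

How it is judged:
By the outcome, as a careful person would: the job done as asked, in the order asked, and still so for the second after the job is handed in, while the arm keeps its last pose, push and grip.
It also fails if it takes over 67 s, if anything falls off the work surface, if the arm or the gripper's body presses on something with over 40 N, if the wrist force passes 120 N, or if a joint passes its speed limit or range.

## Working session

There is one attempt and no reset: what is moved stays moved. The work goes in short steps, Python scripts to look and compute and a tool call to move; the robot and the scene stay as the last step left them, time stands still between calls to the robot, and variables do not carry over. Pictures are saved under pics/ and viewed, on a budget of 10 in all, crops included, one or two more only if the job needs it, and the job is handed in when it is done.

Besides the shell and the picture viewer there is one more tool, called after "Call:" in YAML: its name, and indented under it one key for each argument. jog_arm: Moves the arm, as the interface text tells. Its arguments: {"type":"object","properties":{"targets":{"type":"array"}},"required":["targets"]}

```bash
ls; mkdir -p pics
cat > h.py <<'E'
import numpy as np, cv2
from bench import robot
def pts(cam,d,cal=None):
    c=cal or robot.calibration(cam);K=np.array(c["K"]);R=np.array(c["R"]);t=np.array(c["t"])
    v,u=np.mgrid[0:d.shape[0],0:d.shape[1]]
    P=np.stack([(u-K[0,2])/K[0,0]*d,(v-K[1,2])/K[1,1]*d,d],-1)
    return (P-t)@R   # R^T (P-t)
E
python3 - <<'E'
from h import *
o=robot.observe();print({k:np.round(v,3) for k,v in o.items()},robot.pinch_z)
ims=[]
for c in("scene","top"):
    im,d=robot.camera(c);ims.append(im);np.save(f"{c}_d.npy",d);cv2.imwrite(f"pics/{c}0.png",im)
    W=pts(c,d)
    for l in("packer1_mid","jaw_post","pane","shoe","cup_mid","shaker_mid","driver_grip","doughnut_mid"):
        for r in robot.trace(c,l):
            m=r["region"]&(d>0)
            if m.sum()<5: continue
            p=W[m]; print(c,l,round(r["p"],2),np.round(r["box"]).astype(int),"med",np.round(np.median(p,0),3),"zmax",np.round(np.percentile(p[:,2],98),3))
E
```

```text
pics
{'t': np.float64(0.0), 'joint_positions': array([-1.449,  0.053,  1.614, -0.   ,  1.476, -0.119]), 'joint_vel': array([-0.001, -0.   ,  0.001,  0.002,  0.001, -0.003]), 'effort': array([ 0.0000e+00, -3.9368e+01, -3.7018e+01, -0.0000e+00,  7.0000e-03,
        0.0000e+00]), 'eef_pos': array([ 0.149, -0.606,  0.23 ]), 'eef_rot': array([-0.001,  0.993,  0.12 , -0.   ]), 'ft_force': array([ 0.698, -0.307,  0.817]), 'torque': array([ 0.025, -0.041,  0.051]), 'width': np.float64(0.085)} -0.0187
scene packer1_mid 0.58 [146 251 176 295] med [ 0.619 -0.275  0.068] zmax 0.112
scene jaw_post 0.61 [280 156 312 198] med [0.557 0.165 0.042] zmax 0.092
scene pane 0.69 [304 179 348 222] med [0.655 0.167 0.044] zmax 0.077
scene shoe 0.86 [262 159 354 230] med [0.567 0.159 0.014] zmax 0.086
scene cup_mid 0.72 [156 230 185 266] med [ 0.523 -0.21   0.037] zmax 0.054
scene shaker_mid 0.66 [362 152 382 187] med [0.635 0.36  0.061] zmax 0.092
scene driver_grip 0.84 [283 144 317 156] med [0.387 0.332 0.019] zmax 0.028
scene doughnut_mid 0.83 [184 273 226 311] med [ 0.69  -0.216  0.03 ] zmax 0.034
top packer1_mid 0.84 [348 160 372 178] med [ 0.601 -0.266  0.091] zmax 0.113
top jaw_post 0.78 [194 179 218 209] med [0.544 0.171 0.05 ] zmax 0.094
top pane 0.74 [178 146 230 158] med [0.644 0.156 0.065] zmax 0.078
top shoe 0.95 [186 139 224 219] med [0.553 0.171 0.012] zmax 0.089
top cup_mid 0.87 [327 182 350 205] med [ 0.533 -0.219  0.021] zmax 0.055
top shaker_mid 0.55 [124 145 145 168] med [0.619 0.37  0.087] zmax 0.093
top driver_grip 0.6 [116 203 158 258] med [0.381 0.339 0.022] zmax 0.029
top doughnut_mid 0.62 [322 130 348 162] med [ 0.678 -0.208  0.03 ] zmax 0.036
```

```bash
python3 -c "
import cv2
a=cv2.imread('pics/scene0.png');b=cv2.imread('pics/top0.png')
cv2.imwrite('pics/top0b.png',cv2.resize(b,(800,600)));cv2.imwrite('pics/scene0b.png',cv2.resize(a,(800,600)))"
```

```text
(no output)
```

View pics/top0b.png

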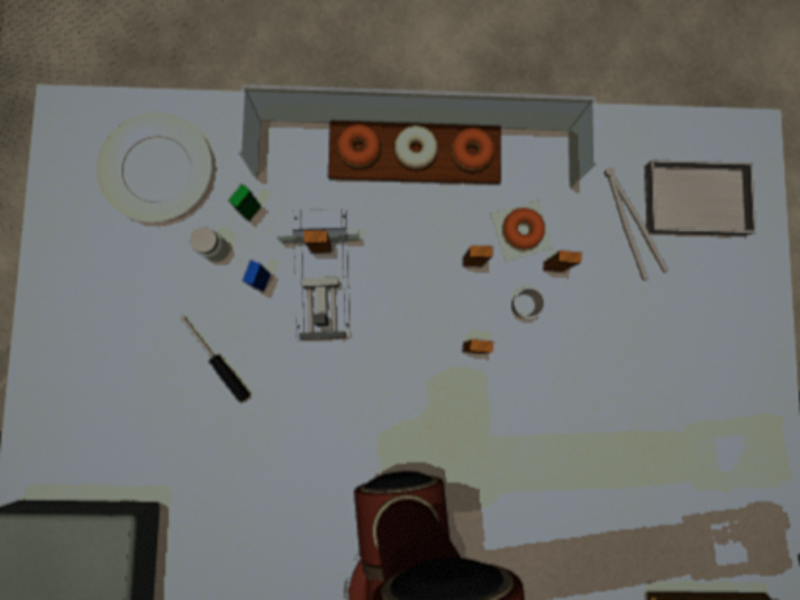

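View pics/scene0b.png

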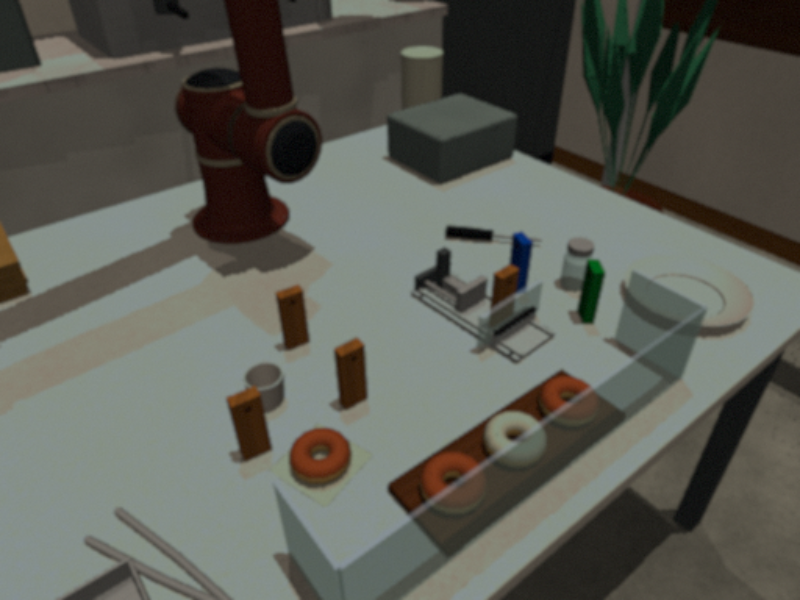

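The top view shows three spare packers, at about (480,255), (565,260) and (480,345) in the 800 px picture. The cup is at (527,303) among them and packer4 stands at the glass at (316,238). The blue and green look-alikes are to the left of the clamp. Next I measure the tops.

Run:
```python
from h import *
for c in("top","scene"):
    im=cv2.imread(f"pics/{c}0.png");d=np.load(f"{c}_d.npy");W=pts(c,d)
    hsv=cv2.cvtColor(im,cv2.COLOR_BGR2HSV)
    m=((hsv[...,0]<22)&(hsv[...,1]>110)&(W[...,2]>.035)&(W[...,2]<.13)&(d>0)&(abs(W[...,1])<.5)&(W[...,0]>.4)&(W[...,0]<.75)).astype(np.uint8)
    n,l,s,_=cv2.connectedComponentsWithStats(m)
    for i in range(1,n):
        if s[i,4]<8: continue
        p=W[l==i]; q=p[p[:,2]>.100]
        if len(q)<4: continue
        (cx,cy),wh,a=cv2.minAreaRect(q[:,:2].astype(np.float32))
        print(c,s[i],len(q),"top",np.round([cx,cy],3),np.round(wh,3),round(a,1),np.round(np.percentile(q[:,2],[50,95]),3))
d=np.load("top_d.npy");W=pts("top",d)
# clamp: jaw top faces (z .05-.06), post(.085-.098), glass (.07-.08), rails
box=(W[...,0]>.4)&(W[...,0]<.75)&(W[...,1]>.05)&(W[...,1]<.27)&(d>0)
for nm,a,b in(("jawtop",.050,.060),("post",.086,.098),("pane",.068,.080),("p4top",.104,.118),("rails",.013,.020)):
    q=W[box&(W[...,2]>a)&(W[...,2]<b)]
    if len(q)<3: print(nm,len(q));continue
    r=cv2.minAreaRect(q[:,:2].astype(np.float32)); print(nm,len(q),np.round(r[0],3),np.round(r[1],3),round(r[2],1),"x",np.round(np.percentile(q[:,0],[2,98]),3),"y",np.round(np.percentile(q[:,1],[2,98]),3))
```

```text
top [194 147  18  14 206] 128 top [0.628 0.178] [0.019 0.04 ] 1.8 [0.12  0.122]
top [297 157  18  13 171] 103 top [ 0.612 -0.113] [0.038 0.021] 87.6 [0.11  0.114]
top [350 160  22  13 190] 107 top [ 0.607 -0.271] [0.038 0.02 ] 86.0 [0.11  0.113]
top [297 217  19   9 134] 107 top [ 0.446 -0.115] [0.039 0.02 ] 84.5 [0.11  0.114]
scene [315 169  17  26 269] 159 top [0.634 0.177] [0.019 0.042] 4.1 [0.118 0.122]
scene [177 183  19  32 427] 126 top [ 0.45  -0.117] [0.039 0.022] 84.1 [0.11  0.112]
scene [215 217  19  35 501] 154 top [ 0.617 -0.117] [0.037 0.021] 85.4 [0.11  0.112]
scene [146 247  25  39 633] 211 top [ 0.611 -0.273] [0.039 0.022] 87.6 [0.11  0.112]
jawtop 148 [0.561 0.173] [0.163 0.147] 3.9 x [0.48  0.646] y [0.114 0.235]
post 62 [0.55  0.178] [0.141 0.033] 2.0 x [0.479 0.62 ] y [0.16  0.193]
pane 183 [0.566 0.176] [0.172 0.147] 3.7 x [0.491 0.653] y [0.11  0.253]
p4top 34 [0.628 0.178] [0.019 0.04 ] 1.9 x [0.619 0.638] y [0.158 0.198]
rails 408 [0.581 0.17 ] [0.249 0.133] 2.7 x [0.473 0.702] y [0.124 0.225]
```

```bash
cat >> h.py <<'E'
from scipy.spatial.transform import Rotation as Ro
def goal(x,y,z,yaw):
    """print shift(cm)/turn(deg) from the present pose to tool-down pose with tool x at yaw (deg)"""
    o=robot.observe();w=o["eef_rot"];R0=Ro.from_quat([w[1],w[2],w[3],w[0]])
    T=Ro.from_euler("z",yaw,degrees=True)*Ro.from_euler("x",180,degrees=True)
    s=R0.inv().apply(np.array([x,y,z])-o["eef_pos"])*100
    print("goal",(x,y,z,yaw),"->",np.round(s,2),np.round((R0.inv()*T).as_rotvec(degrees=True),2))
def st():
    o=robot.observe();w=o["eef_rot"];X=Ro.from_quat([w[1],w[2],w[3],w[0]]).as_matrix()
    print("t",round(o["t"],2),"pos",np.round(o["eef_pos"],4),"yaw",round(np.degrees(np.arctan2(X[1,0],X[0,0])),2),"tilt",np.round(X[:2,2],4),"F",np.round(o["ft_force"],1),"w",round(o["width"],4))
E
python3 - <<'E'
from h import *
goal(.43,-.10,.30,0)
c=robot.calibration("wrist");R=np.array(c["R"]);t=np.array(c["t"]);print(-R.T@t,R,np.array(c["K"]))
st()
E
```

```text
goal (0.43, -0.1, 0.3, 0) -> [ 39.37 -42.53  -6.87] [-0.   0.  13.8]
[ 0.21612698 -0.59146166  0.37452652] [[ 2.38633750e-01 -9.71109401e-01  6.82132456e-04]
 [-9.34338554e-01 -2.29406359e-01  2.72734649e-01]
 [-2.64698696e-01 -6.57210347e-02 -9.62089053e-01]] [[282.84527305   0.         254.41356247]
 [  0.         282.84527305 194.14640438]
 [  0.           0.           1.        ]]
t 0.9 pos [ 0.149  -0.607   0.2313] yaw 13.8 tilt [-0. -0.] F [0.4 0.8 0.2] w 0.0853
```

Call:
jog_arm:
  targets:
    - [[8.5,4.0,-4.0,-1.0,0,0,3],[8.5,39.4,-42.5,-6.9,0,0,13.8],[8.5,39.4,-42.5,-6.9,0,0,13.8],[8.5,39.4,-42.5,-6.9,0,0,13.8],[8.5,39.4,-42.5,-6.9,0,0,13.8],[8.5,39.4,-42.5,-6.9,0,0,13.8],[8.5,39.4,-42.5,-6.9,0,0,13.8],[8.5,39.4,-42.5,-6.9,0,0,13.8]]

```text
t: 1.57
eef_pos: [0.3107, -0.3163, 0.2722]
eef_rot: [0.0, 1.0, -0.0, 0.0]
ft_force: [1.9, 0.5, 0.6]
width: 0.0846
```

```bash
python3 -c "
from h import *
st();goal(.43,-.10,.30,0)"
```

```text
t 1.57 pos [ 0.3107 -0.3163  0.2722] yaw -0.05 tilt [ 0.0007 -0.0007] F [1.9 0.5 0.6] w 0.0846
goal (0.43, -0.1, 0.3, 0) -> [ 11.92 -21.64  -2.78] [ 0.04 -0.04 -0.05]
```

Call:
jog_arm:
  targets:
    - [[8.5,11.0,-20.5,-2.5,0,0,0],[8.5,11.0,-20.5,-2.5,0,0,0],[8.5,11.0,-20.5,-2.5,0,0,0],[8.5,11.0,-20.5,-2.5,0,0,0],[8.5,11.0,-20.5,-2.5,0,0,0],[8.5,11.0,-20.5,-2.5,0,0,0],[8.5,11.0,-20.5,-2.5,0,0,0],[8.5,11.0,-20.5,-2.5,0,0,0]]

```text
t: 2.23
eef_pos: [0.4206, -0.112, 0.2971]
eef_rot: [0.0, 1.0, 0.002, 0.0]
ft_force: [-0.3, 0.4, -0.5]
width: 0.0852
```

```bash
cat >> h.py <<'E'
def wr(name):
    st();cal=robot.calibration("wrist");im,d=robot.camera("wrist");cv2.imwrite(f"pics/{name}.png",cv2.resize(im,(768,576)));np.savez(f"{name}.npz",im=im,d=d,**{k:np.array(v) for k,v in cal.items()})
    return im,d,pts("wrist",d,cal)
def tops(im,d,W,z0=.098,z1=.13):
    hsv=cv2.cvtColor(im,cv2.COLOR_BGR2HSV)
    m=((hsv[...,0]<25)&(hsv[...,1]>90)&(W[...,2]>z0)&(W[...,2]<z1)&(d>0)).astype(np.uint8)
    n,l,s,_=cv2.connectedComponentsWithStats(m)
    for i in range(1,n):
        if s[i,4]<40: continue
        p=W[l==i]; zm=np.median(p[:,2]); q=p[abs(p[:,2]-zm)<.004]
        r=cv2.minAreaRect(q[:,:2].astype(np.float32))
        C=np.cov(q[:,:2].T);ev,V=np.linalg.eigh(C);v=V[:,0]*np.sign(V[0,0])
        print("packer top",s[i],"mean",np.round(q.mean(0),4),"rect",np.round(r[0],4),np.round(r[1],4),round(r[2],1),"yaw",round(np.degrees(np.arctan2(v[1],v[0])),1))
E
python3 - <<'E'
from h import *
tops(*wr("w1"));goal(.54,.17,.30,2)
E
```

```text
t 2.23 pos [ 0.4206 -0.112   0.2971] yaw 0.19 tilt [ 0.0004 -0.0006] F [-0.3  0.4 -0.5] w 0.0852
packer top [387   0  46  10 323] mean [ 0.5998 -0.2743  0.1098] rect [ 0.6    -0.2731] [0.0407 0.0054] 88.1 yaw -2.5
packer top [241 141  35  21 590] mean [ 0.448  -0.1175  0.1106] rect [ 0.4477 -0.1174] [0.0395 0.0196] 84.6 yaw -5.6
goal (0.54, 0.17, 0.3, 2) -> [ 12.01 -28.28  -0.33] [ 0.03  0.01 -1.93]
```

View pics/w1.png

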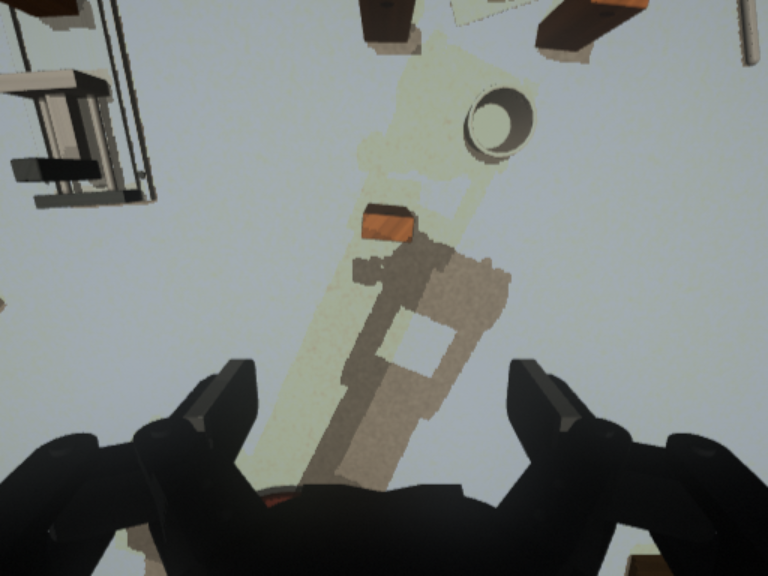

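The wrist view shows packer A alone at (387,225) and the cup well away at (497,125). A is at (0.448, -0.1175) with yaw -5.5°. Now a look over the clamp.

Call:
jog_arm:
  targets:
    - [[8.5,12.0,-28.3,-0.3,0,0,-2],[8.5,12.0,-28.3,-0.3,0,0,-2],[8.5,12.0,-28.3,-0.3,0,0,-2],[8.5,12.0,-28.3,-0.3,0,0,-2],[8.5,12.0,-28.3,-0.3,0,0,-2],[8.5,12.0,-28.3,-0.3,0,0,-2],[8.5,12.0,-28.3,-0.3,0,0,-2],[8.5,12.0,-28.3,-0.3,0,0,-2]]

```text
t: 2.95
eef_pos: [0.5414, 0.1722, 0.2991]
eef_rot: [-0.001, 1.0, 0.018, -0.0]
ft_force: [-1.3, -1.3, 0.4]
width: 0.0847
```

Run:
```python
from h import *
im,d,W=wr("w2");tops(im,d,W)
for l in("jaw_post","pane","shoe","packer4_mid"):
    for r in robot.trace("wrist",l):
        m=r["region"]&(d>0);p=W[m];print(l,round(r["p"],2),r["box"],len(p),np.round(np.percentile(p,[2,98],axis=0),3).tolist())
        if l=="jaw_post":
            for a,b in((.05,.06),(.086,.098)):
                q=p[(p[:,2]>a)&(p[:,2]<b)]
                if len(q)>5: R=cv2.minAreaRect(q[:,:2].astype(np.float32));print(a,len(q),R,np.median(q[:,2]),"x",np.percentile(q[:,0],[1,99]),"y",np.percentile(q[:,1],[1,99]))
        if l=="pane":
            q=p[(p[:,2]>.066)&(p[:,2]<.082)]
            if len(q)>5: print(len(q),cv2.minAreaRect(q[:,:2].astype(np.float32)))
```

```text
t 2.95 pos [0.5414 0.1722 0.2991] yaw 2.06 tilt [-0.0006  0.0011] F [-1.3 -1.3  0.4] w 0.0847
packer top [235  85  37  19 694] mean [0.6308 0.176  0.1206] rect [0.6308 0.1759] [0.0184 0.039 ] 2.0 yaw 2.0
packer top [487 111  25  18 387] mean [ 0.6144 -0.1059  0.1106] rect [ 0.6143 -0.1076] [0.0188 0.0247] 2.0 yaw -17.7
packer top [456 241  35  20 458] mean [ 0.4491 -0.1159  0.1107] rect [ 0.4482 -0.1164] [0.0406 0.0188] 83.9 yaw -5.6
jaw_post 0.79 [231.0, 144.3, 280.3, 217.5] 1393 [[0.484, 0.144, 0.024], [0.569, 0.201, 0.093]]
0.05 536 ((0.532951831817627, 0.17064860463142395), (0.06953549385070801, 0.06544854491949081), 3.724733352661133) 0.057164901580373864 x [0.49843729 0.56891982] y [0.14044056 0.20363967]
0.086 220 ((0.49015769362449646, 0.16785770654678345), (0.018312988802790642, 0.01975269801914692), 2.100675582885742) 0.09251236768365509 x [0.48143607 0.4993191 ] y [0.15796929 0.17786046]
jaw_post 0.74 [414.5, 217.8, 493.3, 260.9] 1741 [[0.436, -0.138, 0.002], [0.459, -0.097, 0.112]]
0.05 111 ((0.4555744230747223, -0.1137666404247284), (0.017010614275932312, 0.0431133434176
[... 173 characters left out ...]
607, 0.042753130197525024), 22.673463821411133) 0.09228324585109311 x [0.44007862 0.45899256] y [-0.13568188 -0.09661325]
pane 0.81 [192.4, 70.4, 313.6, 90.8] 1744 [[0.638, 0.108, 0.022], [0.665, 0.248, 0.077]]
1056 ((0.6475003957748413, 0.17818136513233185), (0.010256386362016201, 0.14829733967781067), 3.6914961338043213)
shoe 0.69 [216.9, 41.5, 290.3, 220.7] 10042 [[0.463, 0.124, 0.009], [0.704, 0.224, 0.092]]
packer4_mid 0.78 [104.1, 0.4, 173.1, 56.3] 2136 [[0.682, 0.295, 0.007], [0.716, 0.327, 0.112]]
packer4_mid 0.73 [146.3, 126.7, 190.3, 166.7] 1302 [[0.546, 0.27, 0.001], [0.587, 0.298, 0.112]]
packer4_mid 0.7 [235.3, 84.5, 272.8, 108.6] 751 [[0.62, 0.157, 0.075], [0.64, 0.194, 0.122]]
```

View pics/w2.png

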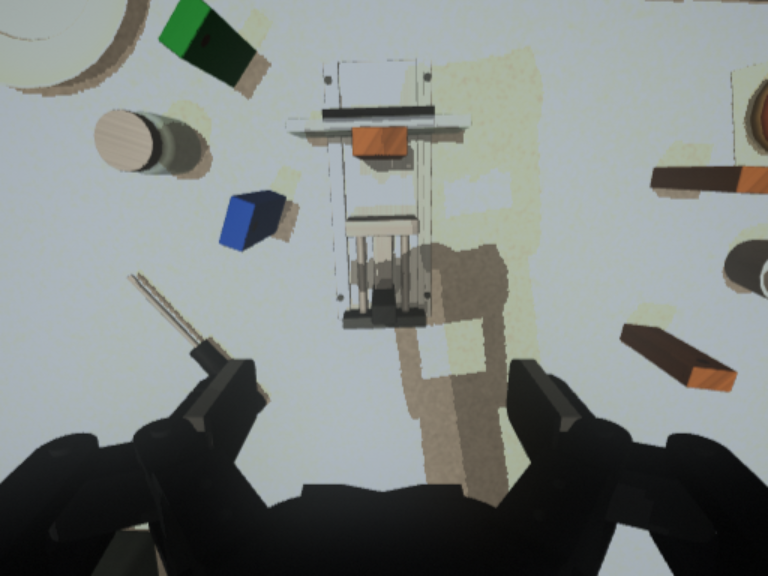

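The clamp axis has yaw 3.7° and the gap comes out at about 74.6 mm. So one more packer is needed, and the jaw should then travel about 34 to 35 mm. I'll fetch packer A.

```bash
python3 -c "
from h import *
goal(.4455,-.1168,.17,-5.5)"
```

```text
goal (0.4455, -0.1168, 0.17, -5.5) -> [-10.38  28.15  12.98] [0.05 0.03 7.37]
```

Call:
jog_arm:
  targets:
    - [[8.5,-10.4,28.1,11.0,0,0,7.4],[8.5,-10.4,28.1,11.0,0,0,7.4],[8.5,-10.4,28.1,11.0,0,0,7.4],[8.5,-10.4,28.1,11.0,0,0,7.4],[8.5,-10.4,28.1,11.0,0,0,7.4],[8.5,-10.4,28.1,11.0,0,0,7.4],[8.5,-10.4,28.1,11.0,0,0,7.4],[8.5,-10.4,28.1,11.0,0,0,7.4]]

```text
t: 3.87
eef_pos: [0.4432, -0.1183, 0.1885]
eef_rot: [0.001, 0.999, -0.05, -0.0]
ft_force: [0.3, -0.4, -0.0]
width: 0.0851
```

Call:
jog_arm:
  targets:
    - [[8.5,0,0,0,0,0,0],[8.5,0,0,0,0,0,0],[8.5,0,0,0,0,0,0]]

```text
t: 4.12
eef_pos: [0.4457, -0.1154, 0.1903]
eef_rot: [0.0, 0.999, -0.048, 0.001]
ft_force: [1.0, 0.7, 0.0]
width: 0.0847
```

```bash
python3 -c "
from h import *
tops(*wr('w3'));goal(.4455,-.1168,.069,-5.5)"
```

```text
t 4.12 pos [ 0.4457 -0.1154  0.1903] yaw -5.54 tilt [ 0.001  -0.0002] F [1.  0.7 0. ] w 0.0847
packer top [ 231  184   49   26 1186] mean [ 0.4484 -0.1176  0.1105] rect [ 0.448  -0.1174] [0.0398 0.0193] 84.6 yaw -5.6
goal (0.4455, -0.1168, 0.069, -5.5) -> [-0.07  0.2  12.16] [ 0.01 -0.08  0.05]
```

Call:
jog_arm:
  targets:
    - [[8.5,0,0.2,3.5,0,0,0],[8.5,0,0.2,7.0,0,0,0],[8.5,0,0.2,10.0,0,0,0],[8.5,0,0.2,12.1,0,0,0],[8.5,0,0.2,12.1,0,0,0],[5.0,0,0.2,12.1,0,0,0],[3.5,0,0.2,12.1,0,0,0],[3.5,0,0.2,12.1,0,0,0]]

```text
t: 4.83
eef_pos: [0.4479, -0.117, 0.0715]
eef_rot: [0.001, 0.999, -0.047, 0.002]
ft_force: [-0.3, 0.4, -0.1]
width: 0.0508
```

Call:
jog_arm:
  targets:
    - [[3.5,0,0,0,0,0,0],[3.5,0,0,0,0,0,0],[3.5,0,0,0,0,0,0],[3.5,0,0,0,0,0,0]]

```text
t: 5.17
eef_pos: [0.4477, -0.1172, 0.0713]
eef_rot: [0.001, 0.999, -0.047, 0.002]
ft_force: [0.1, 1.9, 6.5]
width: 0.0395
```

```bash
python3 -c "
from h import *
tops(*wr('w4'))"
```

```text
t 5.17 pos [ 0.4477 -0.1172  0.0713] yaw -5.41 tilt [ 0.0042 -0.0014] F [0.1 1.9 6.5] w 0.0395
packer top [ 207  249   96   56 5011] mean [ 0.4492 -0.1183  0.1104] rect [ 0.448  -0.1183] [0.0397 0.0208] 84.9 yaw -4.9
```

View pics/w4.png

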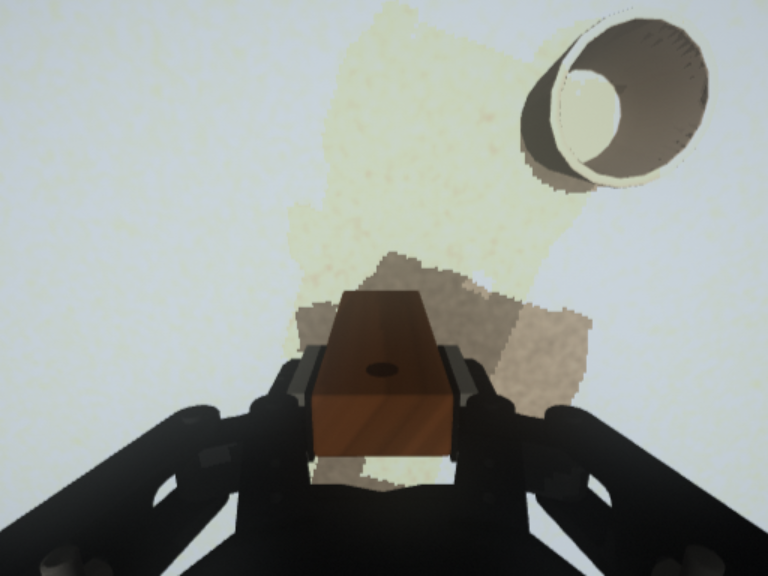

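Packer A is held at width 39.5 mm, centred under the fingers at (382,425). Lifting it and carrying it to above the slot.

Call:
jog_arm:
  targets:
    - [[3.5,0,0,-2,0,0,0],[3.5,0,0,-5,0,0,0],[3.5,0,0,-8,0,0,0],[3.5,0,0,-8,0,0,0]]

```text
t: 5.55
eef_pos: [0.4496, -0.1182, 0.1561]
eef_rot: [0.002, 0.999, -0.047, 0.006]
ft_force: [1.4, -0.8, 0.7]
width: 0.0392
```

```bash
python3 -c "
from h import *
st();goal(.6055,.1757,.152,3.7)"
```

```text
t 5.55 pos [ 0.4496 -0.1182  0.1561] yaw -5.4 tilt [ 0.0113 -0.0049] F [ 1.4 -0.8  0.7] w 0.0392
goal (0.6055, 0.1757, 0.152, 3.7) -> [ 12.74 -30.73   0.44] [ 0.27 -0.65 -9.11]
```

Call:
jog_arm:
  targets:
    - [[3.5,1.0,-2.5,0,0,0,-0.8],[3.5,2.7,-6.5,0,0,0,-2],[3.5,4.4,-10.5,0,0,0,-3.2],[3.5,6.1,-14.5,0,0,0,-4.5],[3.5,7.8,-18.5,0,0,0,-5.7],[3.5,9.4,-22.5,0,0,0,-7],[3.5,11.0,-26.3,0.2,0,0,-8],[3.5,12.1,-29.0,0.3,0,0,-9.1]]

```text
t: 6.22
eef_pos: [0.5945, 0.1632, 0.1457]
eef_rot: [-0.0, 0.999, 0.033, 0.0]
ft_force: [0.4, -0.3, -0.9]
width: 0.0392
```

Call:
jog_arm:
  targets:
    - [[3.5,0.5,-1.0,0,0,0,0],[3.5,0.7,-1.5,0,0,0,0],[3.5,0.7,-1.5,0,0,0,0],[3.5,0.7,-1.5,0,0,0,0],[3.5,0.7,-1.5,0,0,0,0]]

```text
t: 6.63
eef_pos: [0.5992, 0.1747, 0.1457]
eef_rot: [0.0, 1.0, 0.031, -0.0]
ft_force: [0.2, -0.1, -0.9]
width: 0.0396
```

```bash
python3 -c "
from h import *
im,d,W=wr('w5');tops(im,d,W,.1,.13);tops(im,d,W,.17,.22);goal(.6075,.1757,.152,3.7)"
```

```text
t 6.63 pos [0.5992 0.1747 0.1457] yaw 3.6 tilt [-0.0003 -0.0005] F [ 0.2 -0.1 -0.9] w 0.0396
packer top [ 221  156   66   38 2299] mean [0.6317 0.1763 0.1205] rect [0.631  0.1763] [0.0205 0.0397] 2.4 yaw 1.7
packer top [222 202  65  16 889] mean [0.6089 0.1747 0.1172] rect [0.6088 0.1748] [0.0012 0.0388] 3.7 yaw 3.5
packer top [ 207  246   96   59 5271] mean [0.6008 0.1737 0.1848] rect [0.5994 0.1736] [0.0213 0.0397] 3.7 yaw 3.6
goal (0.6075, 0.1757, 0.152, 3.7) -> [ 0.82 -0.05 -0.61] [ 0.02  0.01 -0.11]
```

View pics/w5.png

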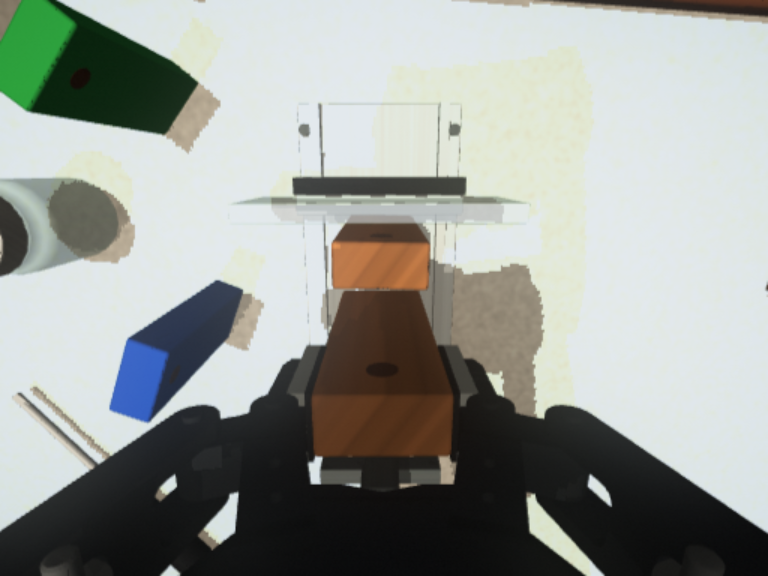

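Call:
jog_arm:
  targets:
    - [[3.5,0.7,-0.1,0.5,0,0,0],[3.5,0.7,-0.1,1.5,0,0,0],[3.5,0.7,-0.1,3.0,0,0,0],[3.5,0.7,-0.1,4.0,0,0,0],[3.5,0.7,-0.1,4.5,0,0,0],[3.5,0.7,-0.1,4.5,0,0,0],[3.5,0.7,-0.1,4.5,0,0,0]]

```text
t: 7.27
eef_pos: [0.6061, 0.1776, 0.0998]
eef_rot: [0.0, 0.999, 0.032, -0.001]
ft_force: [-0.9, 0.5, -0.1]
width: 0.0395
```

```bash
python3 -c "
from h import *
im,d,W=wr('w6');tops(im,d,W,.112,.128);tops(im,d,W,.130,.16);goal(.608,.1757,.0818,3.7)"
```

```text
t 7.27 pos [0.6061 0.1776 0.0998] yaw 3.7 tilt [-0.0017 -0.0003] F [-0.9  0.5 -0.1] w 0.0395
packer top [ 215  188   88   46 3816] mean [0.632  0.1764 0.1205] rect [0.6311 0.1763] [0.0205 0.04  ] 2.6 yaw 2.6
packer top [ 211  236   88   17 1228] mean [0.6159 0.177  0.1207] rect [0.6158 0.1767] [0.0018 0.0402] 4.0 yaw 3.8
packer top [ 207  253   96   51 4637] mean [0.6078 0.1766 0.1389] rect [0.6068 0.1764] [0.0206 0.0397] 3.7 yaw 3.8
goal (0.608, 0.1757, 0.0818, 3.7) -> [0.12 0.21 1.89] [0.   0.01 0.  ]
```

Call:
jog_arm:
  targets:
    - [[3.5,0.1,0.1,0.5,0,0,0],[3.5,0.1,0.1,1.0,0,0,0],[3.5,0.1,0.1,1.4,0,0,0],[3.5,0.1,0.1,1.7,0,0,0],[3.5,0.1,0.1,1.8,0,0,0],[3.5,0.1,0.1,1.8,0,0,0]]

```text
t: 7.82
eef_pos: [0.6073, 0.1767, 0.0822]
eef_rot: [0.0, 0.999, 0.032, -0.0]
ft_force: [-0.1, -0.3, -0.3]
width: 0.0392
```

```bash
python3 -c "
from h import *
im,d,W=wr('w7');tops(im,d,W,.112,.128)"
```

```text
t 7.82 pos [0.6073 0.1767 0.0822] yaw 3.7 tilt [-0.0009 -0.0002] F [-0.1 -0.3 -0.3] w 0.0392
packer top [ 207  201  100  103 9678] mean [0.6213 0.176  0.1208] rect [0.6197 0.1759] [0.0437 0.0402] 3.1 yaw 89.1
```

View pics/w7.png

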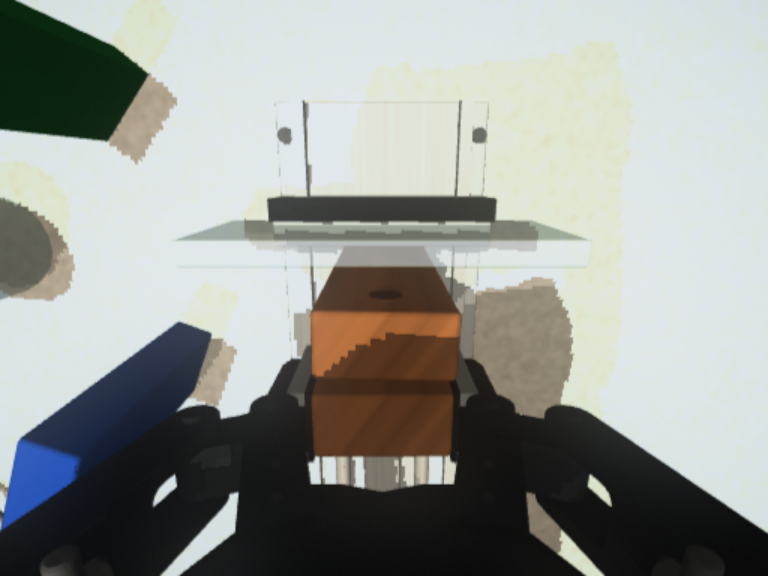

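The held packer is in line behind packer4 with a gap of about 3 mm (seam near row 380) and carries no load yet. I'll lower it until it touches down.

Call:
jog_arm:
  targets:
    - [[3.5,0,0,0.05,0,0,0],[3.5,0,0,0.1,0,0,0],[3.5,0,0,0.1,0,0,0]]

```text
t: 8.12
eef_pos: [0.6078, 0.1767, 0.0819]
eef_rot: [-0.0, 0.999, 0.032, 0.0]
ft_force: [-0.2, 0.0, -0.6]
width: 0.0395
```

Call:
jog_arm:
  targets:
    - [[3.5,0,0,0.05,0,0,0],[3.5,0,0,0.1,0,0,0],[3.5,0,0,0.1,0,0,0]]

```text
t: 8.37
eef_pos: [0.6079, 0.1768, 0.0814]
eef_rot: [-0.0, 0.999, 0.032, 0.0]
ft_force: [-0.8, 0.5, 1.4]
width: 0.0394
```

Call:
jog_arm:
  targets:
    - [[3.5,0,0,0.03,0,0,0],[3.5,0,0,0.06,0,0,0],[3.5,0,0,0.06,0,0,0]]

```text
t: 8.62
eef_pos: [0.608, 0.1768, 0.0814]
eef_rot: [-0.0, 0.999, 0.032, 0.0]
ft_force: [-2.3, 0.2, 4.8]
width: 0.0391
```

Contact at 4.8 N with the foot on the plate. Releasing now and going up.

Call:
jog_arm:
  targets:
    - [[4.2,0,0,-0.05,0,0,0],[5.0,0,0,-0.05,0,0,0],[6.5,0,0,-0.05,0,0,0],[6.5,0,0,-0.05,0,0,0],[6.5,0,0,-2.0,0,0,0],[6.5,0,0,-5.0,0,0,0],[6.5,0,0,-9.0,0,0,0],[6.5,-2,0,-13.0,0,0,0]]

```text
t: 9.28
eef_pos: [0.5901, 0.1752, 0.2082]
eef_rot: [0.0, 0.999, 0.032, -0.0]
ft_force: [-0.4, 0.4, 0.6]
width: 0.0651
```

Call:
jog_arm:
  targets:
    - [[6.5,-4,0,-2,0,0,0],[6.5,-7,0,-2,0,0,0],[6.5,-7,0,-2,0,0,0],[6.5,-7,0,-2,0,0,0]]

```text
t: 9.62
eef_pos: [0.5182, 0.171, 0.2275]
eef_rot: [-0.0, 0.999, 0.033, 0.0]
ft_force: [-0.3, -0.4, -1.3]
width: 0.0649
```

Run:
```python
from h import *
im,d,W=wr("w8");tops(im,d,W,.112,.128)
q=W[(W[...,2]>.086)&(W[...,2]<.098)&(d>0)&(abs(W[...,1]-.168)<.03)&(abs(W[...,0]-.49)<.03)];print(len(q),cv2.minAreaRect(q[:,:2].astype(np.float32)) if len(q) else 0)
```

```text
t 9.62 pos [0.5182 0.171  0.2275] yaw 3.73 tilt [0.0009 0.0001] F [-0.3 -0.4 -1.3] w 0.0649
packer top [ 232   45   49   29 1348] mean [0.6306 0.176  0.1206] rect [0.6307 0.1759] [0.0201 0.0392] 3.3 yaw 3.0
packer top [ 230   76   48   26 1219] mean [0.6076 0.1763 0.1206] rect [0.6076 0.1764] [0.0198 0.0395] 3.7 yaw 3.4
373 ((0.49014103412628174, 0.16785040497779846), (0.017979774624109268, 0.0220072902739048), 4.084743976593018)
```

View pics/w8.png

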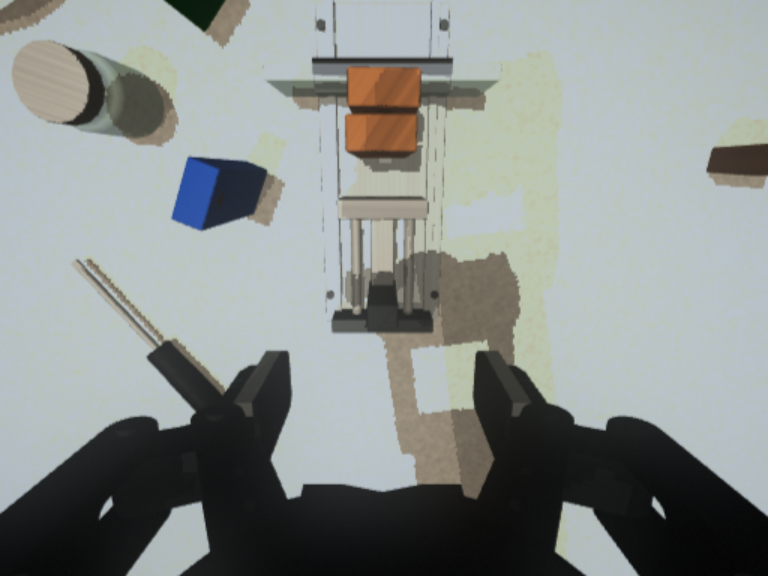

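The new packer stands square and upright 3 mm behind packer4 (picture (383,132) behind (383,88)). Next is the post at (0.490, 0.168), after a check of the heights around it.

Run:
```python
from h import *
f=np.load("w8.npz");W=pts("wrist",f["d"],{k:f[k] for k in "KRt"})
a=np.radians(3.7);Q=W-[.490,.1679,0];X=Q[...,0]*np.cos(a)+Q[...,1]*np.sin(a);Y=-Q[...,0]*np.sin(a)+Q[...,1]*np.cos(a)
for x0 in range(-30,90,10):
    print(x0,[ (lambda z: int(np.percentile(z,95)*1000) if len(z)>3 else -1)(W[...,2][(X*1e3>=x0)&(X*1e3<x0+10)&(Y*1e3>=y0)&(Y*1e3<y0+10)]) for y0 in range(-60,60,10)])
st();goal(.490,.1679,.14,3.7)
```

```text
-30 [1, 41, 41, 41, 41, 41, 40, 41, 41, 41, 40, 2]
-20 [2, 17, 30, 35, 29, -1, -1, 27, 26, 33, 17, 1]
-10 [2, 17, 17, 27, 90, 93, 93, 26, 27, 17, 16, 1]
0 [1, 17, 16, 27, 90, 93, 93, 85, 27, 17, 16, 2]
10 [302, 289, 264, 27, 25, 40, 39, 26, 27, 265, 287, 302]
20 [309, 289, 299, 27, 25, 39, 39, 25, 27, 298, 289, 309]
30 [318, 289, 290, 321, 314, 320, 320, 315, 321, 291, 288, 318]
40 [320, 288, 307, 324, 328, 328, 328, 328, 325, 307, 289, 319]
50 [2, 17, 17, 27, 25, 39, 39, 26, 27, 17, 17, 1]
60 [2, 16, 58, 58, 58, 58, 58, 58, 58, 57, 17, 2]
70 [1, 17, 57, 58, 58, 58, 58, 58, 58, 57, 17, 1]
80 [2, 17, 17, 11, 12, 11, 11, 11, 11, 17, 16, 2]
t 9.67 pos [0.5191 0.171  0.2273] yaw 3.71 tilt [0.0006 0.    ] F [ 0.9  0.9 -0.7] w 0.0651
goal (0.49, 0.1679, 0.14, 3.7) -> [-2.92  0.12  8.72] [ 0.   -0.03  0.01]
```

Call:
jog_arm:
  targets:
    - [[6.5,-2.9,0.1,4.0,0,0,0],[6.5,-2.9,0.1,8.0,0,0,0],[6.5,-2.9,0.1,9.0,0,0,0],[6.5,-2.9,0.1,9.0,0,0,0],[6.5,-2.9,0.1,9.0,0,0,0]]

```text
t: 10.08
eef_pos: [0.4905, 0.1679, 0.1362]
eef_rot: [0.0, 0.999, 0.032, -0.001]
ft_force: [-1.1, -0.4, 0.2]
width: 0.0649
```

Run:
```python
from h import *
st();goal(.490,.1679,.057,3.7)
```

```text
t 10.08 pos [0.4905 0.1679 0.1362] yaw 3.68 tilt [-0.0027 -0.0006] F [-1.1 -0.4  0.2] w 0.0649
goal (0.49, 0.1679, 0.057, 3.7) -> [-0.02 -0.    7.92] [ 0.02  0.16 -0.02]
```

Call:
jog_arm:
  targets:
    - [[6.5,0,0,2.5,0,0,0],[6.5,0,0,5.0,0,0,0],[6.5,0,0,7.0,0,0,0],[6.5,0,0,7.9,0,0,0],[6.5,0,0,7.9,0,0,0],[4.0,0,0,7.9,0,0,0],[3.0,0,0,7.9,0,0,0],[1.8,0,0,7.9,0,0,0]]

```text
t: 10.75
eef_pos: [0.4921, 0.1684, 0.0606]
eef_rot: [-0.0, 0.999, 0.032, 0.002]
ft_force: [-0.8, -0.7, -0.9]
width: 0.0292
```

Call:
jog_arm:
  targets:
    - [[1.8,0,0,0,0,0,0],[1.8,0,0,0,0,0,0],[1.8,0,0,0,0,0,0],[1.8,0,0,0,0,0,0]]

```text
t: 11.08
eef_pos: [0.4918, 0.1692, 0.0607]
eef_rot: [-0.001, 0.999, 0.032, 0.002]
ft_force: [-1.2, 3.7, 6.8]
width: 0.021
```

```bash
python3 -c "
from h import *
st()"
```

```text
t 11.08 pos [0.4918 0.1692 0.0607] yaw 3.7 tilt [0.0035 0.0023] F [-1.2  3.7  6.8] w 0.021
```

Call:
jog_arm:
  targets:
    - [[1.8,0.3,0,0,0,0,0],[1.8,0.7,0,0,0,0,0],[1.8,1.1,0,0,0,0,0],[1.8,1.5,0,0,0,0,0],[1.8,1.9,0,0,0,0,0],[1.8,2.2,0,0,0,0,0],[1.8,2.4,0,0,0,0,0],[1.8,2.5,0,0,0,0,0]]

```text
t: 11.75
eef_pos: [0.5163, 0.1708, 0.0607]
eef_rot: [-0.001, 0.999, 0.032, 0.001]
ft_force: [-4.6, 3.8, 8.6]
width: 0.0214
```

Call:
jog_arm:
  targets:
    - [[1.8,0.1,0,0,0,0,0],[1.8,0.2,0,0,0,0,0],[1.8,0.3,0,0,0,0,0],[1.8,0.4,0,0,0,0,0],[1.8,0.4,0,0,0,0,0]]

```text
t: 12.17
eef_pos: [0.5202, 0.1711, 0.0607]
eef_rot: [-0.001, 0.999, 0.032, 0.001]
ft_force: [-3.9, 3.7, 8.8]
width: 0.0211
```

```bash
python3 -c "
from h import *
st();im,d,W=wr('w9');tops(im,d,W,.112,.128)"
```

```text
t 12.17 pos [0.5202 0.1711 0.0607] yaw 3.71 tilt [0.0018 0.002 ] F [-3.9  3.7  8.8] w 0.0211
t 12.17 pos [0.5202 0.1711 0.0607] yaw 3.71 tilt [0.0018 0.002 ] F [-3.9  3.7  8.8] w 0.0211
packer top [  176     0   152    85 12295] mean [0.6076 0.1764 0.1205] rect [0.6077 0.1765] [0.0202 0.0403] 3.7 yaw 3.6
```

Call:
jog_arm:
  targets:
    - [[1.8,0.07,0,0,0,0,0],[1.8,0.14,0,0,0,0,0],[1.8,0.21,0,0,0,0,0],[1.8,0.28,0,0,0,0,0],[1.8,0.35,0,0,0,0,0],[1.8,0.4,0,0,0,0,0],[1.8,0.4,0,0,0,0,0]]

```text
t: 12.8
eef_pos: [0.524, 0.1713, 0.0607]
eef_rot: [-0.001, 0.999, 0.032, 0.001]
ft_force: [-4.7, 4.0, 9.4]
width: 0.0211
```

Call:
jog_arm:
  targets:
    - [[1.8,0.05,0,0,0,0,0],[1.8,0.1,0,0,0,0,0],[1.8,0.1,0,0,0,0,0]]

```text
t: 13.05
eef_pos: [0.5249, 0.1714, 0.0607]
eef_rot: [-0.001, 0.999, 0.032, 0.001]
ft_force: [-5.4, 3.8, 8.4]
width: 0.0212
```

Call:
jog_arm:
  targets:
    - [[1.8,0.05,0,0,0,0,0],[1.8,0.1,0,0,0,0,0],[1.8,0.1,0,0,0,0,0]]

```text
t: 13.3
eef_pos: [0.5258, 0.1715, 0.0607]
eef_rot: [-0.001, 0.999, 0.032, 0.001]
ft_force: [-5.5, 3.8, 8.9]
width: 0.0209
```

Call:
jog_arm:
  targets:
    - [[1.8,0.03,0,0,0,0,0],[1.8,0.05,0,0,0,0,0],[1.8,0.05,0,0,0,0,0]]

```text
t: 13.55
eef_pos: [0.5263, 0.1715, 0.0607]
eef_rot: [-0.001, 0.999, 0.032, 0.0]
ft_force: [-6.0, 4.2, 9.0]
width: 0.0213
```

Call:
jog_arm:
  targets:
    - [[1.8,0.03,0,0,0,0,0],[1.8,0.05,0,0,0,0,0],[1.8,0.05,0,0,0,0,0]]

```text
t: 13.8
eef_pos: [0.5268, 0.1715, 0.0607]
eef_rot: [-0.001, 0.999, 0.032, 0.0]
ft_force: [-4.4, 3.1, 8.1]
width: 0.0212
```

Call:
jog_arm:
  targets:
    - [[1.8,0.03,0,0,0,0,0],[1.8,0.05,0,0,0,0,0],[1.8,0.05,0,0,0,0,0]]

```text
t: 14.05
eef_pos: [0.5269, 0.1715, 0.0607]
eef_rot: [-0.001, 0.999, 0.032, -0.0]
ft_force: [-6.7, 3.7, 10.0]
width: 0.0209
```

The jaw has stopped at 35 mm of travel, as predicted, so it is in contact. I'll build up to about 14 N on the wrist: 10 N of pressing plus about 4 N of spring.

Call:
jog_arm:
  targets:
    - [[1.8,0.03,0,0,0,0,0],[1.8,0.05,0,0,0,0,0],[1.8,0.05,0,0,0,0,0],[1.8,0.05,0,0,0,0,0]]

```text
t: 14.38
eef_pos: [0.5268, 0.1715, 0.0606]
eef_rot: [-0.001, 0.999, 0.032, -0.001]
ft_force: [-9.2, 3.7, 11.3]
width: 0.0212
```

Call:
jog_arm:
  targets:
    - [[1.8,0.03,0,0,0,0,0],[1.8,0.05,0,0,0,0,0],[1.8,0.05,0,0,0,0,0],[1.8,0.05,0,0,0,0,0]]

```text
t: 14.72
eef_pos: [0.5269, 0.1715, 0.0607]
eef_rot: [-0.001, 0.999, 0.032, -0.001]
ft_force: [-12.1, 2.6, 12.7]
width: 0.0212
```

Call:
jog_arm:
  targets:
    - [[1.8,0.03,0,0,0,0,0],[1.8,0.05,0,0,0,0,0],[1.8,0.05,0,0,0,0,0],[1.8,0.05,0,0,0,0,0]]

```text
t: 15.05
eef_pos: [0.5269, 0.1715, 0.0607]
eef_rot: [-0.001, 0.999, 0.032, -0.002]
ft_force: [-13.6, 2.5, 15.0]
width: 0.0213
```

Run:
```python
from h import *
im,d,W=wr("w10");tops(im,d,W,.112,.128)
fs=[]
for i in range(6):
    im,d=robot.camera(("scene","top")[i%2]); fs.append(robot.observe()["ft_force"])
    if i<2:
        c=("scene","top")[i]; W=pts(c,d);print(c); tops(im,d,W,.1,.128); cv2.imwrite(f"pics/{c}9.png",im)
        if i==0: cv2.imwrite("pics/s9.png",cv2.resize(im[140:300,130:390],(780,480),interpolation=cv2.INTER_CUBIC))
print(np.round(fs,1),np.mean(fs,0));st()
```

```text
t 15.05 pos [0.5269 0.1715 0.0607] yaw 3.72 tilt [-0.0041  0.0011] F [-13.6   2.5  15. ] w 0.0213
packer top [  176     0   158    91 13279] mean [0.6138 0.1767 0.1205] rect [0.6136 0.1763] [0.0217 0.0411] 3.6 yaw 4.5
scene
packer top [130 110  38  14 268] mean [ 0.0526 -0.0229  0.1145] rect [ 0.0476 -0.0199] [0.1148 0.0369] 66.5 yaw -23.9
packer top [312 167  20  19 261] mean [0.627  0.175  0.1199] rect [0.626  0.1765] [0.0403 0.0411] 87.4 yaw 38.6
packer top [214 217  19  15 165] mean [ 0.6171 -0.1168  0.1101] rect [ 0.616  -0.1163] [0.039 0.021] 88.3 yaw 2.0
packer top [146 247  22  18 215] mean [ 0.6119 -0.2732  0.1104] rect [ 0.6098 -0.273 ] [0.0393 0.0219] 85.0 yaw -3.0
packer top [363 253  20  15 117] mean [0.8934 0.0441 0.1179] rect [0.8934 0.0426] [0.0513 0.0015] 89.2 yaw -0.0
packer top [287 304  24  20 173] mean [ 0.8932 -0.1481  0.1169] rect [ 0.8934 -0.15  ] [0.0021 0.0488] 0.5 yaw 0.1
top
packer top [194 147  16   9 127] mean [0.6297 0.1795 0.12  ] rect [0.6288 0.1788] [0.0236 0.0385] 1.5 yaw 4.6
packer top [300 157  15   9 105] mean [ 0.6123 -0.1126  0.1099] rect [ 0.6131 -0.113 ] [0.0206 0.0366] 2.7 yaw -2.7
packer top [357 160  15   9 109] mean [ 0.607  -0.2706  0.1104] rect [ 0.6075 -0.2714] [0.0381 0.0199] 83.9 yaw -4.8
packer top [241 368  45  16 148] mean [0.055  0.0029 0.1142] rect [0.0495 0.001 ] [0.0306 0.1096] 1.2 yaw 3.5
[[-13.    2.3  14.7]
 [-12.9   3.2  15.3]
 [-13.5   2.7  15.5]
 [-13.3   3.4  15.5]
 [-14.1   2.9  15.1]
 [-13.5   2.3  15.4]] [-13.38952768   2.81126667  15.23723313]
t 15.4 pos [0.5268 0.1715 0.0607] yaw 3.72 tilt [-0.0041  0.0011] F [-13.5   2.3  15.4] w 0.0214
```

View pics/s9.png

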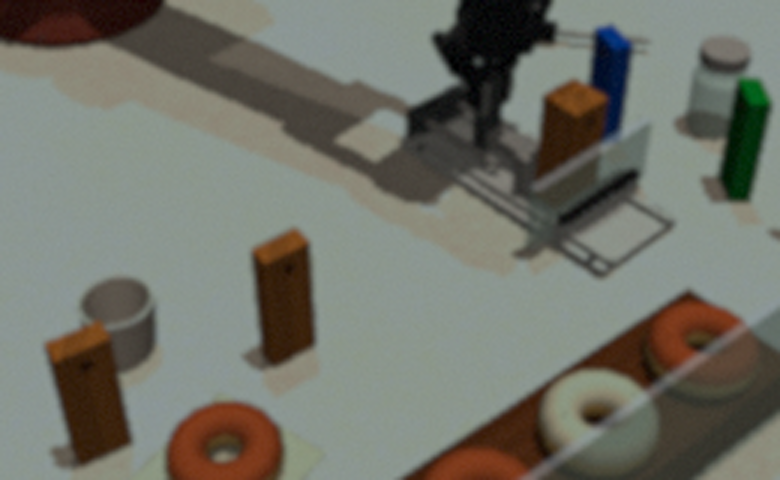

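View pics/w10.png

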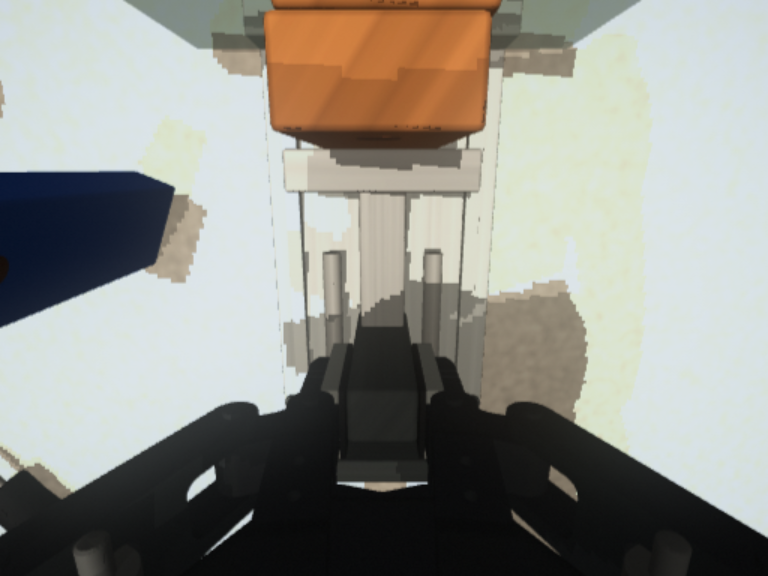

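```bash
python3 -c "
from h import *
st();print(robot.job_done())"
```

```text
t 15.4 pos [0.5268 0.1715 0.0607] yaw 3.72 tilt [-0.0041  0.0011] F [-13.5   2.3  15.4] w 0.0214
the job is handed in; nothing more can be done
None
```

The job is handed in at t = 15.4 s, with the gripper still pinching the jaw post and holding the jaw pressed. The clamp needed only one more packer, because I measured the gap at about 75 mm. I took the spare nearest the robot and stood it square and upright about 3 mm behind packer4. Then I pushed the jaw by its post until it stopped.

What the last checks showed:
- **Jaw travel:** it stopped at about 35 mm, as the gap predicted and short of its 40 mm end stop.
- **Stack:** the two packers measured 40 mm together in the scene camera, so they are closed up against the glass.
- **Pressing force:** the wrist read a steady 13.4 N along the slide. After about 4 N of spring, that leaves roughly 8 to 9 N on the packers, slightly under the 10 N asked. Slide friction makes this uncertain by about 1 N.
- **Vertical force:** there is also about 15 N upward on the fingers from the pinch and the push, well below the limits.
- **Other things:** nothing touches the packers but the jaw, the glass and the plate. The two spare packers are where they were. In the last pictures the cup, shaker and doughnut looked unmoved. I did not measure those three again at the end, and only part of the screwdriver was in view, but the arm never worked near any of them.

The top camera gave only about 24 mm for the stack depth because the gripper hid part of it, so I relied on the scene camera for that check.

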